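Draw the strainer basket out of a suction dust trap

TASK

Clean-out of the bag machine's suction dust trap: its screw cap is already off. With the basket hook, catch the wire bail of the strainer basket deep in the slanting bore, draw the basket out, and stand it upright in the cleaning tray beside the cap, setting it down gently; the fingers must not touch the basket. Then hang the hook back in the fork of its stand and let go, leaving everything else on the table where it is.

Things in the scene. Friction and masses are not known exactly. Their poses are not given: they have to be found in the camera images.
- trap: (all plain sizes in mm) blue Y-shaped dust trap bolted to the table in a cradle, foot 90 x 150. Its round bore, 43 wide and 118 deep, slants 40 deg from vertical. Origin: centre of the bore floor, 56 above the table; z = bore axis, out of the mouth; x level. Leg outside 51 (60 at a collar 24 below the mouth). A level pipe with 43 mm brass nuts, 186 long, runs under the bore
- trap_mouth (a point): centre of the bore's open end, 118 from the bore floor; axes as the trap's
- basket: loose steel strainer basket, 36 wide, 32 tall, open top, about 0.1 kg, standing on the bore floor. Origin: centre of its underside; z up its axis. A brass wire bail (wire 3 thick) spans the top in its y-z plane: legs at y = +-15.5, peak of the wire's centre line at z = 57, inside height 23 above the rim (z = 32). A hook passes through it along x; hung on one it swings freely
- basket_bail (a point): middle of the bail's top wire, 57 above the basket's underside; axes as the basket's
- hook_tool: basket hook hanging in the stand: orange handle 22 (x) x 16 (y) x 54 from z = 4 to 58, steel collar 22 wide, z = 0 to 4; origin: centre of the collar's underside; z up the handle. Below, a thin shaft, 6 then 3.5 thick, runs down z to a J at the end, lowest point z = -102; the J turns up towards +x: its point stands 11 from the shaft's axis and ends at z = -90.7, gap 7.5. About 0.11 kg
- hook_bowl (a point): inside bottom of the J, where the caught wire rests: tool frame x = 5.5, z = -98.7 (the wire's centre comes 1.5 above it); axes as the tool's
- stand: tool stand, 100 x 90 x 120, fixed. On top a level fork plate 6 thick, 60 wide, with a slot 11 wide that opens to the stand's -x and ends just behind its origin (x = 6); a 3 mm lip across both prongs at x = -19 to -15 keeps the collar in; the prongs end at x = -31. Origin: underside, below the seat; z up
- stand_seat (a point): where the collar's underside rests on the fork, 120 above the table; axes as the stand's
- tray: grey plastic cleaning tray, fixed, outside 156 (x) x 136 (y) x 28 tall, walls and floor 4 thick. Origin: centre of its underside
- trap_cap: loose blue screw cap of the trap, 62 wide, 22 tall, lying in the half of the tray towards the tray's +x, open side up. Origin: centre of its underside. Must stay
- oiler: bystander: yellow oil bottle, 35 wide, 105 tall, standing. Origin: underside. Above this part of the table hangs the bag machine's tape reel, a solid upright disc: it fills x = 0.50 to 0.55 m, y = -0.07 to 0.12 m, from 0.47 m up to 0.65 m above the table, so keep wrist and forearm clear of it
- tape_measure: bystander: grey tape measure 32 x 65 x 54. Origin: underside
- clear_tape: bystander: small roll of clear tape, 54 wide, 18 high. Origin: underside
- blade_tin: bystander: flat grey tin 63 x 91 x 20. Origin: underside

How it is judged:
On the way, in this order (a step that is already met when the one before it is completed fails the run):
1. the basket hangs on the hook, clear of the bore (z of basket in the frame of trap above 0.122 m and contact force between hook_tool and basket above 0.2 N and contact force between the fingers and hook_tool above 1 N), for 0.2 s.
2. the basket stands upright in the tray, free of the hook (horizontal distance between basket and tray below 0.075 m and z of basket in the frame of tray below 0.009 m and angle between basket's own z axis and vertical below 0.12 rad and distance between hook_bowl and basket_bail above 0.03 m and contact force between hook_tool and basket below 0.05 N), for 0.2 s.
At the end, for the whole second after the job is handed in: The basket stands upright (within 7 deg) on the tray's floor, at rest; the hook tool hangs upright in the stand's fork, its collar within 9 mm of the seat, at rest, released (x of basket in the frame of tray between -0.062 and 0.062 m and y of basket in the frame of tray between -0.052 and 0.052 m and z of basket in the frame of tray below 0.008 m and angle between each of basket, hook_tool's own z axis and vertical below 0.12 rad and linear speed of each of basket, hook_tool below 0.02 m/s and distance between hook_tool and stand_seat below 0.009 m); the robot touches nothing.
It fails at once if the fingers touch the basket (contact force between the fingers and basket above 0.5 N).
It fails at once if the basket is dropped or banged down in the tray (contact force between basket and tray above 22 N).
It fails at once if the cap is shoved about in the tray (distance of trap_cap from where it was at the start of the episode above 0.02 m).
It fails at once if a bystander is knocked or moved (distance of any of oiler, tape_measure, clear_tape, blade_tin from where it was at the start of the episode above 0.02 m).
It also fails if it takes over 66 s, if anything falls off the work surface, if the arm or the gripper's body presses on something with over 40 N, if the wrist force passes 120 N, or if a joint passes its speed limit or range.

ROBOT

A 6-joint arm with a two-finger parallel gripper is mounted at the origin on a cart in front of the work surface, level with it; the furniture and walls round the work are solid. World frame = base frame: x ahead of the robot, y to its left, z up, the work surface at z = 0. Lengths are in m, angles in rad, forces in N, time in s.
With the tool pointing down it reaches from about 0.25 to 0.725 m from the base axis. Payload 4 kg.
Tool frame: the origin (TCP) lies on the centre line of the jaws, within the pads' length; the fingertips stand 8 mm ahead of it and the grasp point (between the pads) lies 11 mm behind it; z points along the fingers, y is the line along which they close (so a half turn about z gives the same grasp; the last joint's range is limited). The gripper opens to 85 mm and grips with 20 to 120 N. Pads are 22 mm wide; open, the fingers measure 114 mm over their backs; the gripper's body (76 mm by 85 mm) begins 54 mm behind the grasp point. The pads swing forward as they close: fully open they stand 13 mm farther back than shut.
Start: joints at [-1.235, 0.241, 0.005, 1.335, 0, 1.571], TCP at [0.165, -0.472, 0.239] pointing down, gripper open.
Joint ranges: [-2.72, 2.72], [-1.05, 1.87], [-1.09, 1.28], [-1.99, 2.15], [-1.42, 1.44], [-3.14, 3.14]. Speed limits (rad/s): [2.79, 2.79, 3.14, 3.14, 3.14, 3.14].

INTERFACE

Orientations are given as a 3x3 rotation matrix whose columns are the frame's x, y, z axes.
In Python, from cell import ctrl gives the robot as it stands. Calls block until the motion is done:
- ctrl.goto(position, orientation): joint-space move of the TCP to a pose.
- ctrl.movel(position, attitude=None, vel=0.15): straight line of the TCP; attitude=None keeps the orientation; vel is the mean speed in m/s.
- ctrl.move_joints(angles): joint-space move.
- ctrl.gripper_open() and ctrl.close(f_grip=None): open the fingers fully, or close them until they stop; f_grip is the grip in N (None keeps the last).
- ctrl.pause(seconds).
- ctrl.inverse_kinematics(position, orientation): joint angles nearest the present ones, or None.
- ctrl.get_image(name): name is "side" or "top" or "wrist"; returns (picture, depth): 400x640x3 uint8, red, green, blue; 400x640 float32, m along the optical axis (not along the pixel's ray), 0 where there is no reading.
- ctrl.camera_info(name): a dict with "K" (3x3 intrinsics, pixels), "rvec" (rotation vector, rad) and "tvec" (3), from world to camera coordinates, as OpenCV has them; the wrist camera has in their place "T_tool_cam" (4x4, takes a point from camera to tool coordinates, whose origin is the TCP and whose axes are the flange's). Camera axes: x right, y down, z forward; pixel columns grow to the right and rows downward; lengths in m; the calibration is good to about 2 mm. A picture is of the moment at which its call begins: read the wrist's pose just before it. camera_info takes no time and is no camera call.
A pose or a line that the arm cannot do raises ctrl.IKError and nothing moves.
- ctrl.sign_off(): hands the job in; it is judged then, once.
Readings, each from a call of its own:
- ctrl.get_time_s(): time.
- ctrl.get_joint_positions(): joint angles.
- ctrl.get_joint_vel(): joint speeds.
- ctrl.get_joint_efforts(): joint torques, N m.
- ctrl.get_tool_pos(): TCP position.
- ctrl.get_orientation(): TCP orientation.
- ctrl.get_ft_force(): force on the tool from outside, world axes, zero at the start.
- ctrl.get_moment(): the same for the moment, N m.
- ctrl.get_gripper_width(): finger opening in m.
- ctrl.get_finger_force(): force on a finger pad.
Only numpy, scipy, OpenCV 4.12 (cv2) and the standard library are available. Lean on these libraries where they do the work, as an engineer would, in place of code of your own. Each camera call takes 0.05 s, during which the arm holds its last target. There are 200 camera calls.

## Working session

There is one attempt and no reset: what is moved stays moved. The work goes in short steps, each a Python script; the robot and the scene stay as the last script left them, time stands still between calls to the robot, and variables do not carry over. Pictures are saved under pics/ and viewed, at most 13 in all, crops included, and the job is handed in when it is done.

```bash
ls; mkdir -p pics; cat > h.py <<'E'
import numpy as np, cv2
from cell import ctrl
def cam(n):
    c=ctrl.camera_info(n); K=np.array(c["K"],float)
    if "rvec" in c and c["rvec"] is not None:
        R=cv2.Rodrigues(np.array(c["rvec"],float))[0]; t=np.array(c["tvec"],float).ravel()
        return K,R.T,-R.T@t   # cam->world rot, centre
    T=np.array(c["T_tool_cam"]); Rt=np.array(ctrl.get_orientation()); p=np.array(ctrl.get_tool_pos())
    return K,Rt@T[:3,:3],Rt@T[:3,3]+p
def shot(n):
    C=cam(n); im,d=ctrl.get_image(n); return im,d,C
def cloud(d,C):
    K,R,c=C; v,u=np.mgrid[:d.shape[0],:d.shape[1]]
    P=np.stack([(u-K[0,2])/K[0,0]*d,(v-K[1,2])/K[1,1]*d,d],-1)@R.T+c
    P[d<=0]=np.nan; return P
def ray(u,v,C,z):
    K,R,c=C; r=R@np.array([(u-K[0,2])/K[0,0],(v-K[1,2])/K[1,1],1]); return c+r*(z-c[2])/r[2]
def save(n,im): cv2.imwrite(n,cv2.cvtColor(im,cv2.COLOR_RGB2BGR))
def proj(p,C):
    K,R,c=C; q=K@(R.T@(np.asarray(p)-c)); return q[:2]/q[2]
E
python3 - <<'E'
from h import *
for n in ("side","top"):
    im,d,C=shot(n); save(f"pics/{n}0.png",im); np.savez(f"{n}0.npz",im=im,d=d,K=C[0],R=C[1],c=C[2]); print(n,C[2],C[1][:,2],C[0][0,0])
E
```

```text
pics
side [0.39398917 0.66677879 0.53826946] [ 0.14039507 -0.84217381 -0.52060782] 422.03527063983756
top [ 0.35887684 -0.02589659  0.93988814] [ 0.19136073 -0.01191502 -0.98144745] 361.7764747523353
```

View pics/side0.png

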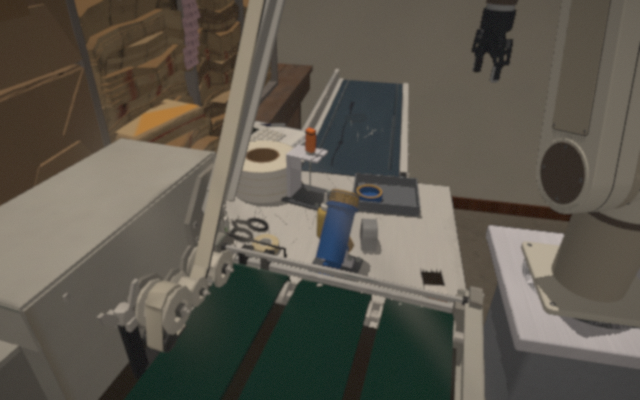

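View pics/top0.png

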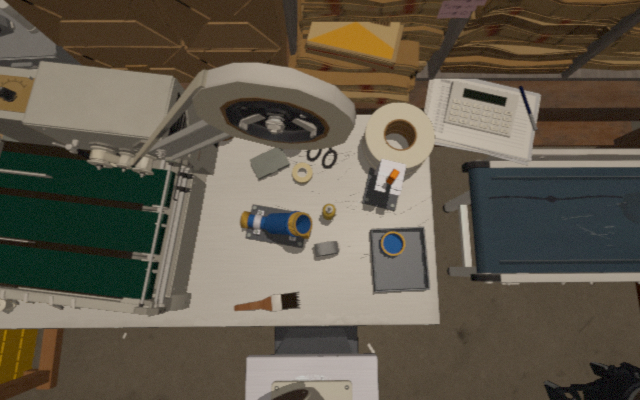

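The side view shows the trap at about (337,230), the orange handle at (311,140) and the tray at (388,195). In the top view, image up is +x and image right is -y. The trap is at (277,225) with its mouth near (300,224), the stand and hook at (385,185), and the tray at (399,260) with the cap at (392,243). The oiler is at (329,211).

```bash
python3 - <<'E'
from h import *
z=np.load("top0.npz"); im,d=z["im"],z["d"]; C=(z["K"],z["R"],z["c"]); P=cloud(d,C)
save("pics/topcrop.png",cv2.resize(im[135:300,230:440],None,fx=3.6,fy=3.6,interpolation=cv2.INTER_CUBIC))
hsv=cv2.cvtColor(im,cv2.COLOR_RGB2HSV)
U,V=np.meshgrid(np.arange(640),np.arange(400))
def box(a,b,c,e): return (U>=a)&(U<b)&(V>=c)&(V<e)
H,S,Vv=hsv[...,0],hsv[...,1],hsv[...,2]
def st(n,m):
    Q=P[m&~np.isnan(P[...,0])]; print(n,m.sum(),"uv",U[m].mean().round(1),V[m].mean().round(1),"med",np.median(Q,0).round(4),"min",np.percentile(Q,3,0).round(3),"max",np.percentile(Q,97,0).round(3))
st("blue trap",box(235,320,195,250)&(H>95)&(H<125)&(S>120))
st("cap",box(370,420,225,262)&(H>95)&(H<125)&(S>120))
st("brass trap",box(235,320,195,250)&(H>10)&(H<30)&(S>100))
st("mouth ring",box(285,320,205,245)&(H>10)&(H<30)&(S>100))
st("capring",box(370,420,225,262)&(H>10)&(H<30)&(S>100))
st("orange",box(370,410,160,200)&(H<15)&(S>180))
st("table",box(330,360,260,300))
m=box(355,412,155,215)&(np.abs(P[...,2]-.12)<.006); st("fork",m)
r=cv2.minAreaRect(np.argwhere(m)[:,::-1].astype(np.float32)); print(r,[ray(*p,C,.12).round(4) for p in cv2.boxPoints(r)])
m=box(360,440,220,300)&(np.abs(P[...,2]-.028)<.006); st("trayrim",m)
m=(box(362,436,222,300)&(P[...,2]<.04)&(Vv<140)).astype(np.uint8)
m=cv2.morphologyEx(m,cv2.MORPH_CLOSE,np.ones((7,7)));cs=max(cv2.findContours(m,0,2)[0],key=cv2.contourArea)
r=cv2.minAreaRect(cs); print(r,[ray(*p,C,.028).round(4) for p in cv2.boxPoints(r)])
E
```

```text
blue trap 743 uv 280.8 223.1 med [0.4652 0.0717 0.1053] min [0.441 0.008 0.038] max [0.489 0.153 0.145]
cap 271 uv 392.6 243.2 med [ 0.4228 -0.207   0.01  ] min [ 0.402 -0.226  0.007] max [ 0.443 -0.187  0.013]
brass trap 382 uv 282.1 223.2 med [0.4656 0.0367 0.1439] min [0.434 0.001 0.031] max [0.499 0.175 0.163]
mouth ring 271 uv 297.6 224.8 med [0.4529 0.032  0.1502] min [ 0.433 -0.001  0.032] max [0.481 0.046 0.163]
capring 145 uv 393.0 242.8 med [ 0.423  -0.2058  0.0267] min [ 0.392 -0.232  0.014] max [ 0.451 -0.175  0.03 ]
orange 38 uv 390.3 179.1 med [ 0.5535 -0.1787  0.158 ] min [ 0.551 -0.185  0.135] max [ 0.56  -0.174  0.179]
table 1200 uv 344.5 279.5 med [ 0.3323 -0.083   0.001 ] min [ 0.287 -0.118 -0.002] max [ 0.379 -0.046  0.004]
fork 673 uv 390.3 176.4 med [ 0.5711 -0.1865  0.1212] min [ 0.531 -0.219  0.118] max [ 0.607 -0.155  0.124]
((390.60589599609375, 177.02352905273438), (25.923192977905273, 32.756500244140625), 12.528807640075684) [array([ 0.5376, -0.1484,  0.12  ]), array([ 0.6148, -0.1678,  0.12  ]), array([ 0.6008, -0.2271,  0.12  ]), array([ 0.5239, -0.2067,  0.12  ])]
trayrim 605 uv 399.1 255.2 med [ 0.402  -0.2139  0.028 ] min [ 0.305 -0.289  0.023] max [ 0.461 -0.152  0.031]
((398.8143005371094, 259.5711669921875), (65.6419448852539, 57.81602478027344), 86.56636810302734) [array([ 0.4584, -0.1426,  0.028 ]), array([ 0.4663, -0.2896,  0.028 ]), array([ 0.3048, -0.2895,  0.028 ]), array([ 0.2978, -0.1474,  0.028 ])]
```

View pics/topcrop.png

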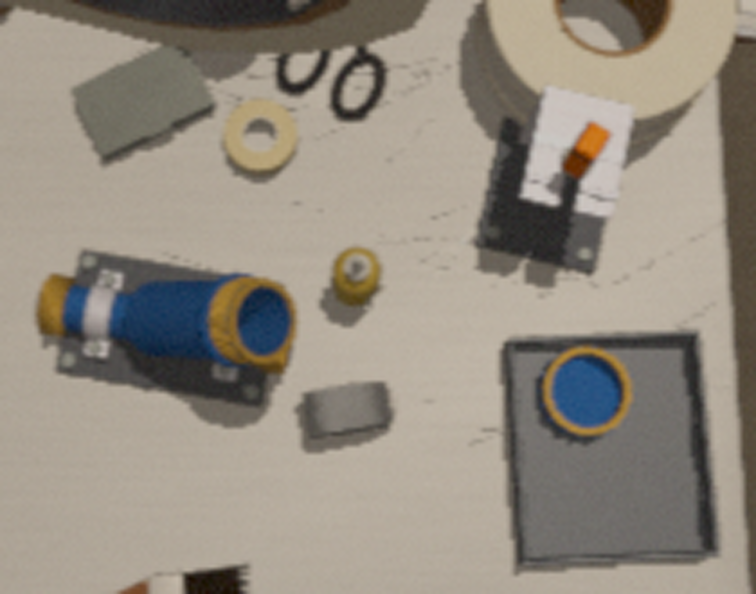

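The crop shows the bore mouth at crop (258,320), which is full-image (302,224). The fork opens down-left with the handle at crop (587,150), and the cap is in the far half of the tray. Next I'll look from close by: down the bore and at the hook.

```bash
python3 - <<'E'
from h import *
T=np.array(ctrl.camera_info("wrist")["T_tool_cam"]); print(T.round(3), ctrl.camera_info("wrist")["K"])
z=np.load("top0.npz"); C=(z["K"],z["R"],z["c"])
M=ray(301.7,223.9,C,.146); print("mouth",M)
f=[ray(230+a/3.6,135+b/3.6,C,.008) for a,b in((85,252),(275,280),(262,403),(57,368))]; print(np.round(f,3), np.linalg.norm(f[1]-f[0]),np.linalg.norm(f[2]-f[1]))
m=(f[1]-f[0])+(f[2]-f[3]); m[2]=0; m/=np.linalg.norm(m); print("m",m)
s,c=np.sin(np.radians(40)),np.cos(np.radians(40)); ax=m*s+np.array([0,0,c])
# camera on the axis looking into bore: search roll and distance
best=[]
for dist in (.15,.2,.25):
  for roll in np.arange(0,360,15):
    a=np.radians(roll); zc=-ax; x0=np.cross([0,0,1.],ax); x0/=np.linalg.norm(x0); y0=np.cross(zc,x0)
    Rc=np.stack([np.cos(a)*x0+np.sin(a)*y0,-np.sin(a)*x0+np.cos(a)*y0,zc],1)
    Rt=Rc@T[:3,:3].T; p=M+ax*dist-Rt@T[:3,3]
    q=ctrl.inverse_kinematics(p,Rt)
    if q is not None: best.append((dist,roll,np.round(q,2),p.round(3)))
for b in best: print(*b)
E
```

```text
[[-0.    -0.946 -0.324  0.085]
 [ 1.    -0.     0.     0.001]
 [-0.    -0.324  0.946 -0.135]
 [ 0.     0.     0.     1.   ]] [[348.07836558   0.         320.33230768]
 [  0.         348.07836558 196.92123951]
 [  0.           0.           1.        ]]
mouth [0.45676997 0.01851761 0.146     ]
[[0.524 0.152 0.008]
 [0.503 0.014 0.008]
 [0.415 0.023 0.008]
 [0.44  0.169 0.008]] 0.13935783820752354 0.08869345347196268
m [-0.16390742 -0.98647573  0.        ]
0.15 0 [-0.56  0.6  -0.27  1.27  0.91  0.9 ] [ 0.452 -0.005  0.119]
0.15 15 [-0.58  0.53 -0.38  1.13  0.94  1.21] [ 0.443 -0.003  0.12 ]
0.15 30 [-0.59  0.44 -0.49  0.98  0.96  1.56] [0.435 0.002 0.122]
0.15 45 [-0.58  0.34 -0.59  0.82  0.94  1.94] [0.428 0.007 0.126]
0.15 60 [-0.55  0.23 -0.68  0.68  0.9   2.34] [0.424 0.014 0.131]
0.15 75 [-0.49  0.14 -0.73  0.58  0.83  2.72] [0.422 0.021 0.137]
0.15 90 [-0.42  0.06 -0.75  0.55  0.74  3.09] [0.422 0.029 0.143]
0.15 105 [-0.34  0.01 -0.73  0.56  0.63 -2.85] [0.424 0.035 0.149]
0.15 120 [-0.26 -0.01 -0.68  0.62  0.53 -2.54] [0.429 0.041 0.154]
0.15 135 [-0.2   0.01 -0.6   0.71  0.46 -
[... 3565 characters left out ...]

0.25 210 [-0.28  0.34  0.05  1.51  0.38 -1.26] [ 0.469 -0.021  0.238]
0.25 225 [-0.3   0.42  0.13  1.6   0.41 -1.07] [ 0.476 -0.027  0.235]
0.25 240 [-0.34  0.5   0.2   1.68  0.44 -0.89] [ 0.48  -0.034  0.23 ]
0.25 255 [-0.37  0.56  0.24  1.75  0.49 -0.71] [ 0.483 -0.041  0.224]
0.25 270 [-0.41  0.61  0.26  1.79  0.53 -0.53] [ 0.482 -0.048  0.218]
0.25 285 [-0.46  0.64  0.25  1.81  0.59 -0.35] [ 0.48  -0.055  0.212]
0.25 300 [-0.5   0.66  0.22  1.81  0.64 -0.16] [ 0.475 -0.061  0.206]
0.25 315 [-0.55  0.66  0.16  1.79  0.69  0.04] [ 0.468 -0.066  0.202]
0.25 330 [-0.6   0.64  0.08  1.75  0.75  0.25] [ 0.46  -0.068  0.198]
0.25 345 [-0.64  0.61 -0.    1.68  0.8   0.49] [ 0.451 -0.07   0.196]
```

```bash
cat >> h.py <<'E'
Tw=np.array(ctrl.camera_info("wrist")["T_tool_cam"])
def look(c,tgt,roll=0):
    z=np.asarray(tgt,float)-c; z/=np.linalg.norm(z); x=np.cross(z,[0,0,1.]); x/=np.linalg.norm(x); y=np.cross(z,x)
    a=np.radians(roll); Rc=np.stack([np.cos(a)*x+np.sin(a)*y,-np.sin(a)*x+np.cos(a)*y,z],1)
    Rt=Rc@Tw[:3,:3].T; return c-Rt@Tw[:3,3],Rt
E
python3 - <<'E'
from h import *
M=np.array([.4568,.0185,.146]); m=np.array([-.164,-.9865,0]); ax=m*np.sin(np.radians(40))+[0,0,np.cos(np.radians(40))]
S=np.array([.561,-.185,.09]); xs=np.array([.970,-.244,0])
ok=0
for tilt in (25,30,35,40,45):
  for dist in (.22,.26,.3):
    for roll in (0,180):
      t=np.radians(tilt); p,R=look(S-xs*dist*np.cos(t)+[0,0,dist*np.sin(t)],S,roll)
      q=ctrl.inverse_kinematics(p,R)
      if q is not None: print(tilt,dist,roll,p.round(3),R[:,2].round(2),np.round(q,2)); ok=ok or (p,R)
p,R=look(M+ax*.25,M-ax*.06,0); print("bore",p.round(3),R[:,2].round(2),ctrl.inverse_kinematics(p,R))
p,R=look(M+ax*.25,M-ax*.06,180); print("bore180",p.round(3),R[:,2].round(2),ctrl.inverse_kinematics(p,R))
E
```

```text
25 0.22 180 [ 0.519 -0.175  0.15 ] [ 0.7  -0.18 -0.69] [-0.38  0.04 -0.88 -0.15  0.09 -0.09]
25 0.26 180 [ 0.483 -0.167  0.167] [ 0.7  -0.18 -0.69] [-0.39 -0.07 -0.93 -0.08  0.1  -0.1 ]
25 0.3 180 [ 0.448 -0.158  0.184] [ 0.7  -0.18 -0.69] [-0.41 -0.2  -0.96  0.01  0.12 -0.12]
30 0.22 180 [ 0.524 -0.177  0.154] [ 0.64 -0.16 -0.75] [-0.37  0.04 -0.78  0.04  0.08 -0.09]
30 0.26 180 [ 0.49  -0.168  0.174] [ 0.64 -0.16 -0.75] [-0.38 -0.07 -0.81  0.11  0.09 -0.1 ]
30 0.3 180 [ 0.457 -0.16   0.194] [ 0.64 -0.16 -0.75] [-0.4  -0.18 -0.84  0.2   0.1  -0.11]
35 0.22 180 [ 0.529 -0.178  0.157] [ 0.57 -0.14 -0.81] [-0.36  0.06 -0.67  0.21  0.07 -0.09]
35 0.26 180 [ 0.498 -0.17   0.18 ] [ 0.57 -0.14 -0.81] [-0.37 -0.04 -0.7   0.29  0.07 -0.1 ]
35 0.3 180 [ 0.466 -0.162  0.203] [ 0.57 -0.14 -0.81] [-0.38 -0.15 -0.72  0.37  0.08 -0.11]
40 0.22 180 [ 0.535 -0.18   0.159] [ 0.5  -0.13 -0.86] [-0.35  0.09 -0.56  0.37  0.05 -0.09]
40 0.26 180 [ 0.505 -0.172  0.185] [ 0.5  -0.13 -0.86] [-0.36 -0.   -0.59  0.45  0.06 -0.1 ]
40 0.3 180 [ 0.476 -0.165  0.211] [ 0.5  -0.13 -0.86] [-0.37 -0.1  -0.6   0.53  0.06 -0.11]
45 0.22 180 [ 0.541 -0.181  0.161] [ 0.43 -0.11 -0.9 ] [-0.35  0.14 -0.45  0.53  0.04 -0.09]
45 0.26 180 [ 0.514 -0.174  0.19 ] [ 0.43 -0.11 -0.9 ] [-0.35  0.05 -0.47  0.6   0.05 -0.09]
45 0.3 180 [ 0.486 -0.167  0.218] [ 0.43 -0.11 -0.9 ] [-0.36 -0.03 -0.47  0.68  0.05 -0.1 ]
bore [ 0.441 -0.069  0.195] [ 0.14  0.84 -0.52] [-0.67256124  0.55594435 -0.10188027  1.59224499  0.84530903  0.74741312]
bore180 [ 0.452 -0.014  0.242] [ 0.06  0.35 -0.93] [-0.2676387   0.16036433 -0.14156823  1.30800794  0.36594663 -1.68100544]
```

```bash
python3 - <<'E'
from h import *
M=np.array([.4568,.0185,.146]); m=np.array([-.164,-.9865,0]); ax=m*np.sin(np.radians(40))+[0,0,np.cos(np.radians(40))]
S=np.array([.561,-.185,.09]); xs=np.array([.970,-.244,0])
t=np.radians(30); p,R=look(S-xs*.3*np.cos(t)+[0,0,.3*np.sin(t)],S,180)
ctrl.goto(p+[-.1,0,.1],R); ctrl.goto(p,R); 
def grab(n):
    im,d,C=shot("wrist"); np.savez(n+".npz",im=im,d=d,K=C[0],R=C[1],c=C[2]); return cv2.rotate(im,cv2.ROTATE_180)
a=grab("w_stand")
p2=p+[-.1,0,.1]; ctrl.goto(p2,R)
p,R=look(M+ax*.25,M-ax*.06,180)
ctrl.goto(p+[0,-.02,.06],R); ctrl.goto(p,R); b=grab("w_bore")
save("pics/w1.png",np.hstack([a[:,120:520],b[:,120:520]])); print(ctrl.get_time_s())
E
```

```text
4.7333
```

View pics/w1.png

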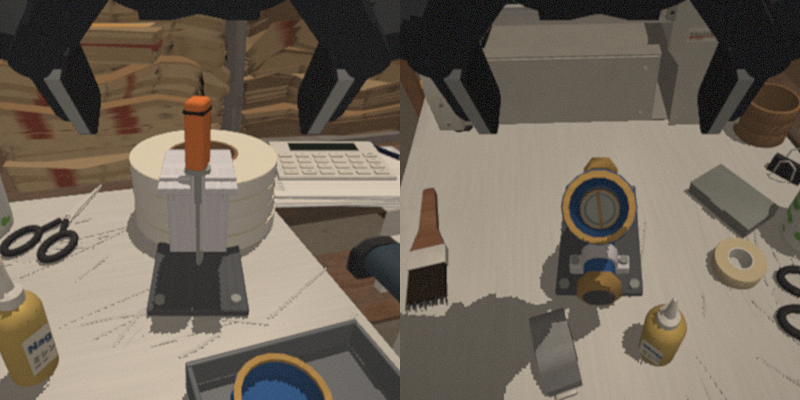

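Left panel: the hook in the fork, with the handle at (197,135) and the J end near (200,258). Right panel: down the bore, with the mouth centre at about (600,208) and the bail wire nearly upright in the picture at (599,208). I'll zoom in on both.

```bash
python3 - <<'E'
from h import *
a=cv2.rotate(np.load("w_stand.npz")["im"],cv2.ROTATE_180); b=cv2.rotate(np.load("w_bore.npz")["im"],cv2.ROTATE_180)
r=lambda i,f:cv2.resize(i,None,fx=f,fy=f,interpolation=cv2.INTER_CUBIC)
A=r(a[80:275,270:370],3); B=r(b[160:250,270:370],4)
o=np.zeros((600,710,3),np.uint8); o[:585,:300]=A; o[:360,305:705]=B; save("pics/z1.png",o)
# wire/handle points
P=np.load("w_stand.npz"); im=P["im"]; C=(P["K"],P["R"],P["c"]); Q=cloud(P["d"],C)
h=cv2.cvtColor(im,cv2.COLOR_RGB2HSV); m=(h[...,0]<12)&(h[...,1]>190)&(h[...,2]>120)
m[:, :250]=0; m[:,380:]=0; X=Q[m]; X=X[~np.isnan(X[:,0])]; X=X[(X[:,2]>.11)&(X[:,2]<.2)&(X[:,0]<.6)]
print(len(X),np.percentile(X,[2,50,98],axis=0).round(4))
for zl in (.13,.14,.15,.16,.17): 
    s=X[np.abs(X[:,2]-zl)<.005]; print(zl,len(s),s.mean(0).round(4),np.ptp(s[:,1]).round(4)); 
for tz in (.115,.02): pass
E
```

```text
264 [[ 0.5492 -0.192   0.1284]
 [ 0.5526 -0.1818  0.1577]
 [ 0.564  -0.1758  0.1785]]
0.13 33 [ 0.5523 -0.181   0.1307] 0.012
0.14 39 [ 0.552  -0.1814  0.1394] 0.0123
0.15 49 [ 0.5524 -0.1809  0.1501] 0.0118
0.16 56 [ 0.552  -0.1817  0.1601] 0.0122
0.17 31 [ 0.5524 -0.1811  0.1696] 0.0139
```

View pics/z1.png

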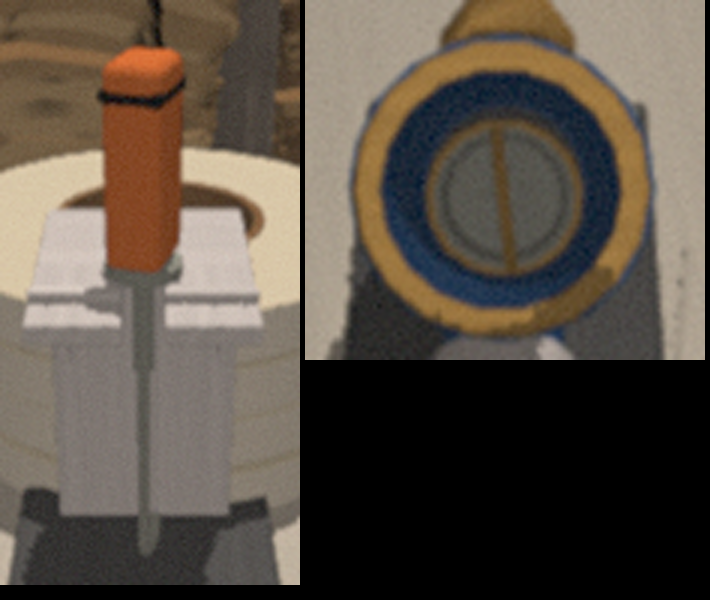

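```bash
python3 - <<'E'
from h import *
P=np.load("w_bore.npz"); im=P["im"]; C=(P["K"],P["R"],P["c"]); d=P["d"]; Q=cloud(d,C); K,R,c=C
h=cv2.cvtColor(im,cv2.COLOR_RGB2HSV); H,S,V=h[...,0],h[...,1],h[...,2]
un=lambda u,v:(639-u,399-v)
brass=(H>10)&(H<28)&(S>110); vv,uu=np.mgrid[:400,:640]
u0,v0=un(319,206.75); rr=np.hypot(uu-u0,vv-v0)
ring=brass&(rr>28)&(rr<40)&(d>.2); X=Q[ring]
for _ in range(4):
    ce=X.mean(0); n=np.linalg.svd(X-ce)[2][2]; n*=np.sign(n[2]); e=(X-ce)@n; X=X[np.abs(e)<max(.0015,1.5*e.std())]
print("ring",len(X),"n",n.round(4),"tilt",np.degrees(np.arccos(n[2])),"rms",e.std())
# inner bore edge: region not brass connected inside
ins=(~brass|(rr<27)).astype(np.uint8)&(rr<36); ins=cv2.morphologyEx(ins.astype(np.uint8),cv2.MORPH_OPEN,np.ones((3,3)))
cs=max(cv2.findContours(ins,0,1)[0],key=cv2.contourArea); E=cv2.fitEllipse(cs); print("bore ell",E)
def on(u,v,p,nn): 
    r=R@np.array([(u-K[0,2])/K[0,0],(v-K[1,2])/K[1,1],1]); return c+r*((p-c)@nn)/(r@nn)
Mo=on(*E[0],X.mean(0),n); print("mouth",Mo.round(4),"ring mean",X.mean(0).round(4),"dia",E[1][0]/K[0,0]*((Mo-c)@R[:,2]))
mh=np.array([-.164,-.9865,0]); print("heading n",np.degrees(np.arctan2(n[1],n[0])),"foot",np.degrees(np.arctan2(mh[1],mh[0])))
wire=brass&(rr<26); w=np.argwhere(wire)[:,::-1]; 
near=wire&(np.hypot(uu-un(319.75,209.25)[0],vv-un(319.75,209.25)[1])<14); w=np.argwhere(near)[:,::-1]
l=cv2.fitLine(w.astype(np.float32),2,0,.01,.01).ravel(); print("wire px",len(w),l)
X=Q[near]; print("wire depth along axis below mouth",np.nanpercentile((X-Mo)@n,[5,25,50,75,95]).round(4))
a=n; pw=Mo-a*.061; A=on(l[2]-12*l[0],l[3]-12*l[1],pw,a);B=on(l[2]+12*l[0],l[3]+12*l[1],pw,a); mid=on(*un(319.75,209.25),pw,a)
print("wire",A.round(4),B.round(4),"mid off axis",(mid-pw).round(4),"rim off",(on(*un(319.75,209.25),Mo-a*.086,a)-(Mo-a*.086)).round(4))
# stand J
P=np.load("w_stand.npz"); C=(P["K"],P["R"],P["c"]); Q=cloud(P["d"],C)
X=Q[cv2.inRange(cv2.cvtColor(P["im"],cv2.COLOR_RGB2HSV),(0,190,120),(12,255,255))>0]; X=X[(X[:,2]>.125)&(X[:,2]<.17)&(np.abs(X[:,0]-.555)<.02)]
print("face pts y->x"); 
for y in np.arange(-.198,-.170,.002):
    s=X[np.abs(X[:,1]-y)<.001]
    if len(s): print(round(y,3),len(s),np.median(s[:,0]).round(4))
g=Q[::-1,::-1]; 
for r in range(225,268,3): print(r,[tuple((g[r,c2]*1000).round()) for c2 in range(314,326) if g[r,c2,0]<.62 and np.abs(g[r,c2,1]+.182)<.02 and g[r,c2,2]>.008][:9])
for yaw in (0,180):
    xs=np.array([.97,-.244,0])*(1 if yaw==0 else -1); o=np.array([.562,-.184,.12])
    print(yaw,[(np.array([639,399])-proj(o+xs*x+[0,0,z],C)).round(1) for x,z in((0,-.03),(0,-.09),(0,-.1),(.0055,-.102),(.011,-.0907))])
E
```

```text
ring 1180 n [-0.1127 -0.6339  0.7652] tilt 40.07705501154433 rms 0.0006059484809598815
bore ell ((320.5280456542969, 191.78086853027344), (59.1358642578125, 59.2602424621582), 53.870323181152344)
mouth [0.457  0.0138 0.1471] ring mean [0.4566 0.0137 0.147 ] dia 0.04183055960514479
heading n -100.07767022774864 foot -99.43877470831856
wire px 64 [1.1689515e-01 9.9314427e-01 3.1984375e+02 1.8967188e+02]
wire depth along axis below mouth [-0.0657 -0.0627 -0.0616 -0.0606 -0.0593]
wire [0.4635 0.0422 0.0918] [0.4637 0.0585 0.1054] mid off axis [ 0.0003 -0.0022 -0.0017] rim off [ 0.0001 -0.0025 -0.0021]
face pts y->x
-0.188 16 0.5502
-0.186 41 0.5498
-0.184 46 0.5503
-0.182 43 0.5512
-0.18 38 0.5525
-0.178 47 0.5541
-0.176 48 0.5551
225 [(np.float64(599.0), np.float64(-191.0), np.float64(42.0)), (np.float64(599.0), np.float64(-193.0), np.float64(42.0)), (np.float64(561.0), np.float64(-184.0), np.float64(68.0)), (np.float64(560.0), np.float64(-185.0), np.float64(69.0)), (np.float64(560.0), np.float64(-186.0), np.float64(68.0)), (np.float64(560.0), np.float64(-187.0), np.float64(68.0)), (np.
[... 7133 characters left out ...]
np.float64(573.0), np.float64(-186.0), np.float64(9.0)), (np.float64(574.0), np.float64(-187.0), np.float64(8.0)), (np.float64(573.0), np.float64(-190.0), np.float64(9.0)), (np.float64(573.0), np.float64(-191.0), np.float64(9.0)), (np.float64(572.0), np.float64(-192.0), np.float64(9.0)), (np.float64(571.0), np.float64(-193.0), np.float64(9.0)), (np.float64(573.0), np.float64(-194.0), np.float64(8.0)), (np.float64(572.0), np.float64(-195.0), np.float64(8.0))]
0 [array([315.2, 203.2]), array([315.5, 258. ]), array([315.5, 266.2]), array([315.6, 264.1]), array([315.6, 251.4])]
180 [array([315.2, 203.2]), array([315.5, 258. ]), array([315.5, 266.2]), array([315.5, 271.7]), array([315.4, 266.3])]
```

```bash
cat >> h.py <<'E'
Mo=np.array([.457,.0138,.1471]); n=np.array([-.1127,-.6339,.7652]); n/=np.linalg.norm(n)
wire=np.array([.0002,.0163,.0136]); wire-=n*(wire@n); wire/=np.linalg.norm(wire)
bx=np.cross(wire,n); bx*=np.sign(bx[0]); bx/=np.linalg.norm(bx)
bail0=Mo-n*.061+np.array([.0003,-.0022,-.0017])
ZG=.027   # TCP height in tool frame
def att(tx,tz,s=-1):  # gripper attitude holding tool with x axis tx, z axis tz
    tz=np.asarray(tz,float)/np.linalg.norm(tz); tx=np.asarray(tx,float); tx=tx-tz*(tx@tz); tx/=np.linalg.norm(tx)
    return np.stack([s*tx,np.cross(-tz,s*tx),-tz],1)
yw=lambda deg: np.array([np.cos(np.radians(deg)),np.sin(np.radians(deg)),0])
E
python3 - <<'E'
from h import *
Z=[0,0,1.]; print("bx",bx.round(3),"bail",bail0.round(4))
O=np.array([.562,-.1855,.12]); xs=np.array([.97,-.244,0])
for s in (1,-1):
    R=att(yw(-28),Z,s); q=ctrl.inverse_kinematics(O+[0,0,ZG],R); Rb=att(bx,n,s)
    print(s,"grasp",None if q is None else np.round(q,2))
    for dz in (.142,.155,.25): 
        q=ctrl.inverse_kinematics(Mo+n*(dz-.118+ZG)-bx*.0165,Rb); print("  bore",dz,None if q is None else np.round(q,2))
    for yd in (0,-28,-60,-90,90): 
        q=ctrl.inverse_kinematics([.345,-.218,.004+.057+.099+ZG],att(yw(yd),Z,s)); print("  tray",yd,None if q is None else np.round(q,2))
E
```

```text
bx [ 0.994 -0.079  0.081] bail [0.4642 0.0503 0.0987]
1 grasp [-0.32  0.47  0.1   1.2   0.   -2.97]
  bore 0.142 [-0.47  0.29 -0.28  1.24  0.66  2.64]
  bore 0.155 [-0.49  0.29 -0.26  1.28  0.66  2.62]
  bore 0.25 [-0.61  0.28 -0.06  1.57  0.62  2.47]
  tray 0 [-0.56  0.09 -0.32  1.16  0.    2.58]
  tray -28 [-0.56  0.09 -0.32  1.16  0.    3.07]
  tray -60 [-0.56  0.09 -0.32  1.16  0.   -2.66]
  tray -90 [-0.56  0.09 -0.32  1.16  0.   -2.13]
  tray 90 [-0.56  0.09 -0.32  1.16  0.    1.01]
-1 grasp [-0.32  0.47  0.1   1.2   0.    0.17]
  bore 0.142 [-0.47  0.29 -0.28  1.24  0.66 -0.5 ]
  bore 0.155 [-0.49  0.29 -0.26  1.28  0.66 -0.53]
  bore 0.25 [-0.61  0.28 -0.06  1.57  0.62 -0.67]
  tray 0 [-0.56  0.09 -0.32  1.16  0.   -0.56]
  tray -28 [-0.56  0.09 -0.32  1.16  0.   -0.07]
  tray -60 [-0.56  0.09 -0.32  1.16  0.    0.48]
  tray -90 [-0.56  0.09 -0.32  1.16  0.    1.01]
  tray 90 [-0.56  0.09 -0.32  1.16  0.   -2.13]
```

```bash
python3 - <<'E'
from h import *
Z=[0,0,1.]; O=np.array([.562,-.1855,.12]); xs=np.array([.97,-.244,0]); R=att(yw(-28),Z)
ctrl.goto([.44,-.15,.30],R); ctrl.goto(O+[0,0,.13],R); ctrl.movel(O+[0,0,ZG],vel=.08)
f0=np.array(ctrl.get_ft_force()); ctrl.close(60); print("w",ctrl.get_gripper_width(),ctrl.get_finger_force(),np.array(ctrl.get_ft_force())-f0,np.array(ctrl.get_tool_pos()).round(4))
ctrl.movel(O+[0,0,ZG+.007],vel=.05); ctrl.movel(O-xs*.075+[0,0,ZG+.007],vel=.08); ctrl.movel(O-xs*.09+[0,0,ZG+.09],vel=.12)
ctrl.pause(.2); im,d,C=shot("wrist"); np.savez("w_hook.npz",im=im,d=d,K=C[0],R=C[1],c=C[2],p=ctrl.get_tool_pos(),Rt=ctrl.get_orientation())
print(ctrl.get_gripper_width(),ctrl.get_time_s(),np.array(ctrl.get_ft_force())-f0)
r=cv2.rotate(im,cv2.ROTATE_180); save("pics/hook.png",cv2.resize(r[90:290,220:420],None,fx=3,fy=3,interpolation=cv2.INTER_CUBIC))
E
```

```text
w 0.015319339636075088 58.37557017803192 [ 0.26597484 -1.46929726  0.9286408 ] [ 0.5621 -0.1855  0.1472]
0.01572630527496947 11.5083 [-0.49258918 -1.82959329 -0.90503761]
```

View pics/hook.png

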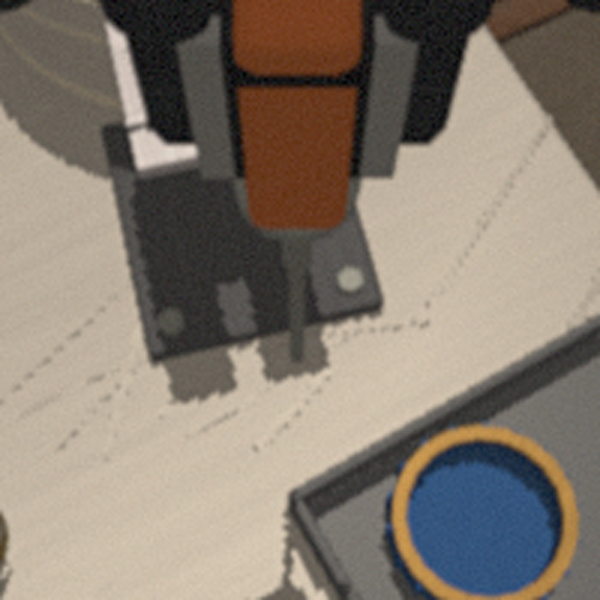

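The hook is held square in the pads. The shaft runs from (290,240) to its end at (296,360), with the J turned away behind it. Next I'll measure the shaft in the gripper frame.

```bash
python3 - <<'E'
from h import *
P=np.load("w_hook.npz"); C=(P["K"],P["R"],P["c"]); Q=cloud(P["d"],C); G=(Q-P["p"])@P["Rt"]
m=(np.abs(G[...,0])<.03)&(np.abs(G[...,1])<.012)&(G[...,2]>.03)&(G[...,2]<.14)
X=G[m]; print(len(X))
for z in np.arange(.03,.14,.008):
    s=X[np.abs(X[:,2]-z)<.004]
    if len(s): print(z.round(3),len(s),s.mean(0).round(4),"y",s[:,1].min().round(4),s[:,1].max().round(4),"x",s[:,0].min().round(4),s[:,0].max().round(4))
print("max z",np.sort(X[:,2])[-8:].round(4))
for x,z in((0,-.09),(0,-.1),(.0055,-.102),(.011,-.0907)): print(proj(P["p"]+P["Rt"]@np.array([-x,0,ZG-z]),C).round(1))
h=np.argwhere(m&(G[...,2]>.11)); print("uv",h[:,::-1].min(0),h[:,::-1].max(0))
E
```

```text
242
0.046 39 [0.0024 0.0002 0.0471] y -0.0026 0.0026 x 0.0009 0.0031
0.054 44 [ 0.0023 -0.0001  0.0532] y -0.0026 0.0027 x 0.0008 0.0033
0.062 22 [0.0012 0.0001 0.0632] y -0.0015 0.0016 x 0.0004 0.002
0.07 28 [ 0.0012 -0.      0.0704] y -0.0016 0.0016 x 0.0001 0.0019
0.078 22 [0.001  0.0002 0.0778] y -0.0016 0.0017 x 0.0 0.0019
0.086 22 [0.001  0.0003 0.0857] y -0.0016 0.0018 x -0.0005 0.0019
0.094 18 [0.0012 0.0004 0.0934] y -0.001 0.0018 x 0.0001 0.0018
0.102 19 [0.0012 0.0003 0.1015] y -0.001 0.0019 x -0.0001 0.002
0.11 14 [0.0013 0.0003 0.1094] y -0.001 0.0019 x 0.0001 0.0019
0.118 14 [1.300e-03 1.000e-04 1.181e-01] y -0.0011 0.0012 x 0.0009 0.0016
max z [0.1176 0.1185 0.1194 0.1195 0.1197 0.1211 0.1214 0.1219]
[320.4 191.8]
[320.4 187.8]
[320.4 193.6]
[320.4 205. ]
uv [319 188] [322 193]
```

```bash
python3 - <<'E'
from h import *
Rb=att(bx,n); off=-bx*.0165
base=bail0-n*.057   # basket origin
p=lambda z,o=off: base+o+n*(z+ZG)
t=np.array(ctrl.get_tool_pos()); ctrl.movel([.42,-.17,.32],vel=.2)
ctrl.goto(p(.285),Rb); ctrl.movel(p(.232),Rb,vel=.1); ctrl.pause(.2)
im,d,C=shot("wrist"); np.savez("w_pre.npz",im=im,d=d,K=C[0],R=C[1],c=C[2],p=ctrl.get_tool_pos(),Rt=ctrl.get_orientation())
print(ctrl.get_time_s(),np.array(ctrl.get_tool_pos())-p(.232))
Q=cloud(d,C); h=cv2.cvtColor(im,cv2.COLOR_RGB2HSV); vv,uu=np.mgrid[:400,:640]
D=(Q-Mo); ax=D@n; rad=np.linalg.norm(D-ax[...,None]*n,axis=-1)
ring=(h[...,0]>10)&(h[...,0]<28)&(h[...,1]>110)&(np.abs(ax)<.004)&(rad<.032)
X=Q[ring]; print("ring",len(X),"mean ax",ax[ring].mean().round(4))
y2=np.cross(n,bx); A=np.stack([D[ring]@bx,D[ring]@y2],1); print("extent",np.percentile(A,[1,50,99],axis=0).round(4))
w=(h[...,0]>10)&(h[...,0]<28)&(h[...,1]>90)&(ax<-.05)&(ax>-.07)&(rad<.02); print("wire",w.sum(),[((Q[w]-bail0)@v).mean().round(4) for v in (bx,y2,n)])
rr=cv2.rotate(im,cv2.ROTATE_180); u,v=proj(Mo,C); u,v=int(639-u),int(399-v); print(u,v)
save("pics/pre.png",cv2.resize(rr[max(v-90,0):v+60,u-90:u+90],None,fx=4,fy=4,interpolation=cv2.INTER_CUBIC))
E
```

```text
13.9 [ 0.00024771 -0.00045741  0.00035149]
ring 790 mean ax -0.0002
extent [[-0.0257 -0.0244]
 [-0.0072  0.0024]
 [ 0.0237  0.0253]]
wire 54 [np.float64(-0.0011), np.float64(0.0029), np.float64(-0.0014)]
315 198
```

View pics/pre.png

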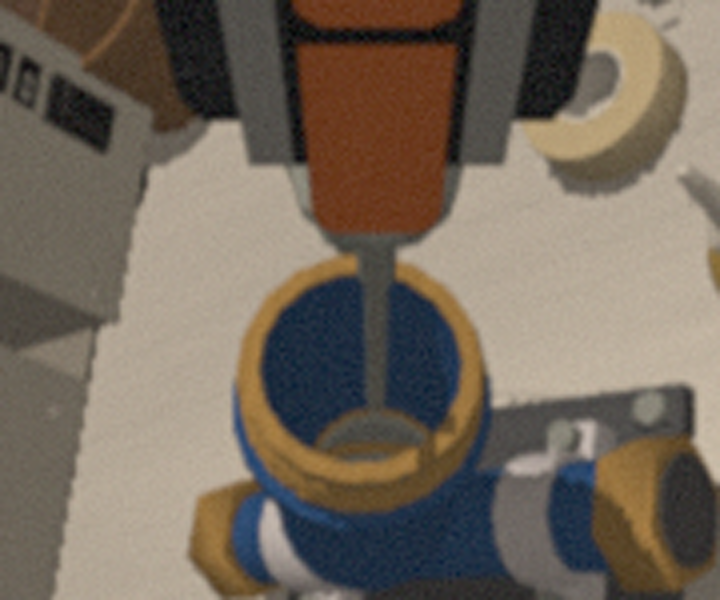

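The hook stands over the mouth. The ring sits about 1 mm toward -bx of my estimate, so I'll apply that shift and go in with force checks.

```bash
cat >> h.py <<'E'
base=bail0-n*.057-bx*.001
P=lambda z,o: base+bx*o+n*(z+ZG)
F=lambda: np.array(ctrl.get_ft_force())
def tf(f): return np.round([f@bx,f@np.cross(n,bx),f@n],2)
E
python3 - <<'E'
from h import *
Rb=att(bx,n); f0=F()
for z in (.2,.18,.16,.15,.142):
    ctrl.movel(P(z,-.0165),Rb,vel=.08); f=F()-f0; print(z,tf(f))
    if np.linalg.norm(f)>5: break
else:
    for o in (-.011,-.0055):
        ctrl.movel(P(.142,o),Rb,vel=.03); print(o,tf(F()-f0))
    for z in (.148,.152,.156,.160,.17):
        ctrl.movel(P(z,-.0055),Rb,vel=.04); ctrl.pause(.1); f=F()-f0; print(z,tf(f))
        if np.linalg.norm(f)>8: break
im,d,C=shot("wrist"); save("pics/caught.png",cv2.rotate(im,cv2.ROTATE_180)[100:300,220:420]); print(ctrl.get_time_s())
E
```

```text
0.2 [ 0.45  0.25 -0.99]
0.18 [-0.44 -0.21 -0.68]
0.16 [ 0.14  0.24 -0.88]
0.15 [-1.48  0.73  0.11]
0.142 [-0.46  0.02 -0.25]
-0.011 [-1.09 -0.15  0.11]
-0.0055 [-0.29  0.09 -0.55]
0.148 [-0.31  0.13 -1.11]
0.152 [-0.55  0.12 -1.03]
0.156 [-0.08  0.07 -0.32]
0.16 [-0.56 -0.11 -2.3 ]
0.17 [-0.37  0.68 -0.84]
18.4417
```

```bash
python3 - <<'E'
from h import *
Rb=att(bx,n); ctrl.movel(P(.215,-.0055),Rb,vel=.06); ctrl.pause(.2)
im,d,C=shot("wrist"); rr=cv2.rotate(im,cv2.ROTATE_180); u,v=proj(Mo,C); u,v=int(639-u),int(399-v); print(ctrl.get_time_s(),F())
save("pics/caught2.png",cv2.resize(rr[max(v-90,0):v+60,u-90:u+90],None,fx=4,fy=4,interpolation=cv2.INTER_CUBIC))
E
```

```text
19.5917 [-0.34023762  0.20364865 -1.98087733]
```

View pics/caught2.png

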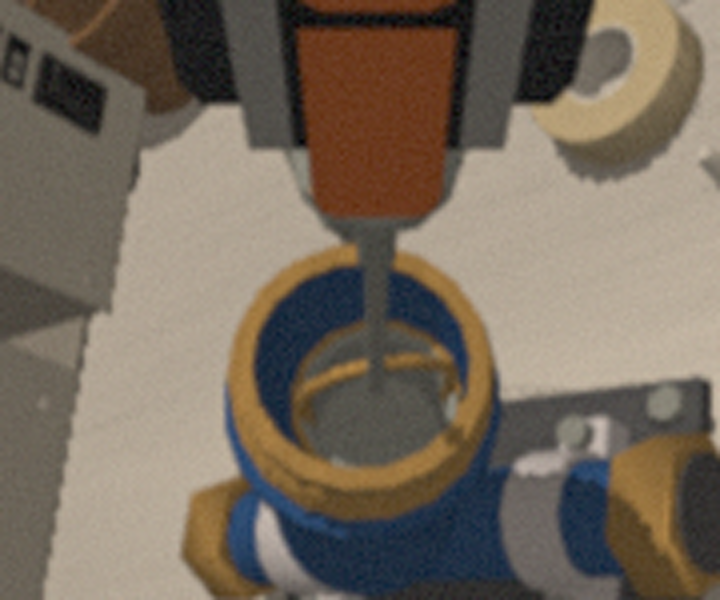

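It is caught: the bail wire runs under the J at (375,370) and the basket has been raised in the bore. I'll draw it out, then upright the hook away from the reel.

```bash
cat >> h.py <<'E'
def tcp_for_bowl(b,tx,tz):
    R=att(tx,tz); return np.asarray(b)-(-R[:,0])*.0055+(-R[:,2])*(ZG+.0987),R
E
python3 - <<'E'
from h import *
Rb=att(bx,n); ctrl.movel(P(.335,-.0055),Rb,vel=.05); ctrl.pause(.4); print(F(),ctrl.get_time_s())
b=np.array(ctrl.get_tool_pos())+bx*.0055-n*(ZG+.0987); print("bowl",b)
ctrl.movel(*tcp_for_bowl(b+[-.03,-.07,.02],yw(-5),n*.5+[0,0,.5]),vel=.1)
ctrl.movel(*tcp_for_bowl([.343,-.20,.24],yw(-5),[0,0,1]),vel=.1); ctrl.pause(.6)
im,d,C=shot("wrist"); np.savez("w_hang.npz",im=im,d=d,K=C[0],R=C[1],c=C[2]); im2,d2,C2=shot("top")
rr=cv2.rotate(im,cv2.ROTATE_180); save("pics/hang.png",np.hstack([rr[:,160:480],im2[:,230:550]])); print(F(),ctrl.get_time_s(),ctrl.get_tool_pos())
E
```

```text
[ 0.0786157   1.14160811 -2.36834681] 22.5417
bowl [ 0.44299958 -0.06320405  0.23588229]
[ 0.67446247 -0.90414956 -2.07077641] 24.8 [ 0.33750939 -0.19955318  0.36572905]
```

View pics/hang.png

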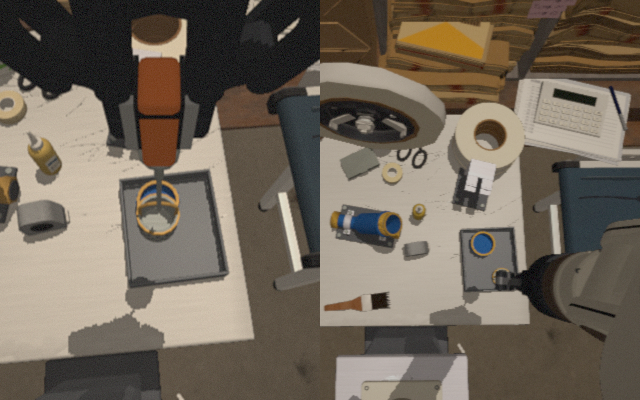

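The basket hangs level on the hook at (158,210), over the near half of the tray. Setting it down now.

```bash
python3 - <<'E'
from h import *
X=yw(-5); g=lambda z,o=0,v=.05: ctrl.movel(*tcp_for_bowl(np.array([.343,-.217,z])+X*o,X,[0,0,1]),vel=v)
g(.14,v=.1); g(.072,v=.06); ctrl.pause(.4); f0=F(); g(.058,v=.015); print(F()-f0); g(.0475,v=.02); print(F()-f0)
f=F(); g(.0475,-.010,.03); print(F()-f); g(.0475,-.018,.04); print(F()-f); ctrl.pause(.1)
g(.075,-.018,.04); g(.15,-.018,.1); ctrl.pause(.2)
im,d,C=shot("wrist"); np.savez("w_set.npz",im=im,d=d,K=C[0],R=C[1],c=C[2])
save("pics/set.png",cv2.rotate(im,cv2.ROTATE_180)[:,120:520]); print(F(),ctrl.get_time_s())
E
```

```text
[0.38770183 0.55510617 1.09598841]
[ 1.02625065 -0.05304092  0.81616571]
[-1.15625647 -1.05164682  0.15425437]
[-1.37186736  0.61071461  0.5807073 ]
[ 0.09147667  0.93793859 -0.97576338] 32.325
```

View pics/set.png

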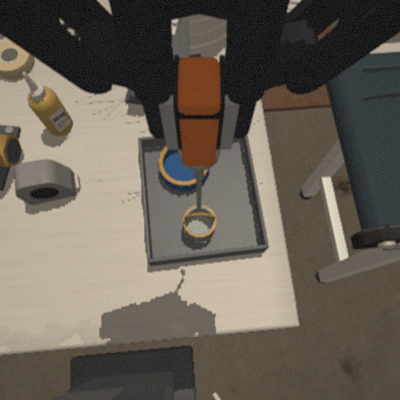

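The basket stands in the tray at (199,224), free of the hook and clear of the cap. Now I'll hang the hook back.

```bash
python3 - <<'E'
from h import *
Pz=np.load("w_set.npz"); Q=cloud(Pz["d"],(Pz["K"],Pz["R"],Pz["c"]))
m=(np.hypot(Q[...,0]-.343,Q[...,1]+.217)<.03)&(Q[...,2]>.03)&(Q[...,2]<.08); X=Q[m]; r=X[(X[:,2]<.042)]
print("rim",len(r),r.min(0).round(3),r.max(0).round(3),np.median(r,0).round(4),"bail top",np.sort(X[:,2])[-8:].round(3))
Z=[0,0,1.]; O=np.array([.562,-.1855,.12]); xs=np.array([.97,-.244,0]); R=att(yw(-28),Z)
ctrl.movel(np.array(ctrl.get_tool_pos())+[0,0,.04],vel=.12); ctrl.movel(O-xs*.09+[0,0,ZG+.09],R,vel=.12)
ctrl.movel(O-xs*.075+[0,0,ZG+.007],vel=.1); f0=F()
for k in (.04,.02,0): ctrl.movel(O-xs*k+[0,0,ZG+.007],vel=.06); print(k,(F()-f0).round(2))
ctrl.movel(O+[0,0,ZG+.0005],vel=.03); print((F()-f0).round(2),ctrl.get_time_s())
E
```

```text
rim 320 [ 0.324 -0.236  0.03 ] [ 0.361 -0.199  0.041] [ 0.3403 -0.2172  0.0363] bail top [0.063 0.063 0.063 0.063 0.063 0.063 0.064 0.064]
0.04 [0.74 1.19 0.97]
0.02 [ 0.2   0.85 -0.13]
0 [-0.02  0.79  0.25]
[-0.57  0.14  0.23] 37.5167
```

Rim at 0.036 and bail top at 0.063 are as they should be. I'll release, back off upward and check.

```bash
python3 - <<'E'
from h import *
O=np.array([.562,-.1855,.12]); xs=np.array([.97,-.244,0])
ctrl.gripper_open(); ctrl.pause(.2); ctrl.movel(O+[0,0,ZG+.10],vel=.08)
S=np.array([.561,-.185,.09]); t=np.radians(30); p,R=look(S-xs*.3*np.cos(t)+[0,0,.3*np.sin(t)],S,180)
ctrl.goto(p+[-.1,0,.1],R); ctrl.goto(p+[-.03,0,.03],R); ctrl.pause(.3)
im,d,C=shot("wrist"); save("pics/end.png",cv2.rotate(im,cv2.ROTATE_180)[:,120:520]); print(ctrl.get_time_s())
E
```

```text
41.625
```

View pics/end.png

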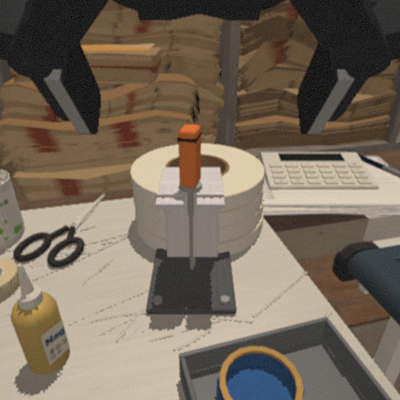

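The hook hangs upright in the fork at (190,160), released, just as it hung at the start. Handing in.

```bash
python3 -c "
from h import *
print(ctrl.sign_off())"
```

```text
the job is handed in; nothing more can be done
None
```

The basket stands upright in the tray clear of the cap, the hook hangs released in its fork, and the job was handed in at about 42 s of the 66 s allowed; the sign-off gave no verdict.

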